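Seat a thermocouple probe in the bench checker

TASK

Plug the orange-handled probe into the port of the blue checker: bring its handle flush against the aluminium guide fence, which lines its rod up with the port, and push it in until the tip has pushed back the contact hidden inside by about 6 mm. The contact sits at a different depth each time, so feel for it, and never drive it to its hard stop at 12 mm. Leave the probe in the port and leave the glass cone, tumbler, jar and bottle as they stand.

Things in the scene. Friction and masses are not known exactly. Their poses are not given: they have to be found in the camera images.
- probe: Loose probe, 0.25 to 0.4 kg, flat on the bench: orange handle 44 mm wide (x), 80 long (y), 36 high, with a steel rod 12 mm in diameter, round-ended, standing out 100 mm from its front (+y) face at 18 mm height. Origin: under the handle's centre, on the bench; +y points to the tip, z up. Handle sides at x = +-22 mm, rear face at y = -40 mm.
- probe_tip (a point): The end of the probe's rod, 140 mm ahead (+y) of the probe's origin and 18 mm up; axes as the probe's.
- checker: Blue checker fixed to the bench, 140 mm wide (x), 120 deep (y), 76 high; the port is in its front face (-y, to the robot's right). Origin: on the bench under the port's mouth; the probe goes in along +y. Its guide fence, 20 mm high, 12 wide, runs 290 mm out to -y on the far side; guiding face at x = +22 mm: with the handle flush on it the rod is on the port's axis (x = 0).
- port (a point): Centre of the port's mouth in the checker's front face, 18 mm above the bench; axes as the checker's. The bore is 16 mm in diameter with a 4 mm chamfer and runs straight along +y.
- contact (a joint): Travel (m) of the sliding contact inside the bore: 0 untouched, grows as the tip pushes it deeper, hard stop at 0.012. Friction-held: it moves at about 8 N and stays where it is left. At 0 its face lies 50 to 75 mm behind the port's mouth, different each time and unseen, so the handle ends up 13 to 50 mm clear of the checker's front.
- spray_bottle: Clear bottle with black cap, 64 mm wide, 150 mm high; origin under its centre. Bystander.
- glass_cone: Finished clear solid glass cone, 76 mm wide, 145 mm high; origin under its centre. Bystander.
- frit_jar: Amber jar with a steel lid, 72 mm wide, 100 mm high; origin under its centre. Bystander.
- tumbler: Clear glass tumbler, 72 mm wide, 95 mm high; origin under its centre. Bystander.
There are look-alikes about, which are no part of the job. Of the things shaped like the probe, the orange one is meant.

How it is judged:
On the way, in this order (a step that is already met when the one before it is completed fails the run):
1. the rod's tip is in the port, more than 10 mm deep (y of probe_tip in the frame of port above 0.01 m and x of probe_tip in the frame of port between -0.005 and 0.005 m and z of probe_tip in the frame of port between -0.005 and 0.005 m), for 0.1 s.
2. the tip has pushed the hidden contact back by more than 2.5 mm (value of joint contact above 0.0025 m and y of probe_tip in the frame of port above 0.045 m and x of probe_tip in the frame of port between -0.005 and 0.005 m and z of probe_tip in the frame of port between -0.005 and 0.005 m), for 0.1 s.
At the end, for the whole second after the job is handed in: The contact has been pushed back by 2.5 to 10.5 mm, the rod's tip is more than 45 mm inside the port and within 5 mm of its axis, the probe lies straight (within 0.08 rad) and upright, at rest and released (all of step 2 and value of joint contact below 0.0105 m and angle between the y axis of probe and the y axis of checker, either way round below 0.08 rad and angle between probe's own z axis and vertical below 0.08 rad and linear speed of probe below 0.01 m/s); the robot touches nothing.
It fails at once if the contact was driven to its hard stop (more than 10.8 mm) (value of joint contact above 0.0108 m).
It fails at once if the cone, tumbler, jar or bottle was moved by more than 20 mm or knocked over (distance of any of spray_bottle, glass_cone, frit_jar, tumbler from where it was at the start of the episode above 0.02 m or angle between any of spray_bottle, glass_cone, frit_jar, tumbler's own z axis and vertical above 0.5 rad).
It also fails if it takes over 48 s, if anything falls off the work surface, if the arm or the gripper's body presses on something with over 40 N, if the wrist force passes 120 N, or if a joint passes its speed limit or range.

ROBOT

A 6-joint arm with a two-finger parallel gripper is mounted at the origin on the work surface. World frame = base frame: x ahead of the robot, y to its left, z up, the work surface at z = 0. Lengths are in m, angles in rad, forces in N, time in s.
With the tool pointing down it reaches from about 0.4 to 0.925 m from the base axis. Payload 12.5 kg.
Tool frame: the origin (TCP) lies at the very end of the fingers, on their centre line; the grasp point (between the pads) lies grip_point_offset behind it (grip_point_offset is the distance from the TCP to the grasp point, in m); z points along the fingers, y is the line along which they close (so a half turn about z gives the same grasp; the last joint's range is limited). The gripper opens to 95 mm and grips with 3 to 60 N. Pads are 20 mm wide; open, the fingers measure 119 mm over their backs; the gripper's body (75 mm by 180 mm) begins 59 mm behind the grasp point.
Start: joints at [-1.418, 0.491, 1.559, -0, 1.092, -0.106], TCP at [0.16, -0.604, 0.215] pointing down, gripper open.
Joint ranges: [-3.1, 3.1], [-0.84, 2.19], [0.05, 2.79], [-1.13, 4.28], [0.06, 2.93], [-2.69, 2.69]. Speed limits (rad/s): [2.22, 2.22, 2.79, 3.14, 3.14, 3.14].

INTERFACE

Orientations are given as a rotation vector (axis times angle).
In Python, from bench import get_state, snapshot, finish_job, grip_point_offset gives the robot as it stands. The module is installed in compiled form; this text tells all that it offers.
- The arm moves only by the tool carry_out, never from a script. Its argument "commands" is a list that holds one entry, the list of rows, each a list of 7 numbers: the shift along the world's x, y, z scaled (see below), then the turn, a rotation vector about the world's x, y, z scaled (see below), then the opening, from 0 (shut) to 1 (fully open). A call has 1 to 10 rows; each row is the pose to reach, as a shift and turn from the pose commanded when the call began; what a row does not reach only later rows make up. The controller multiplies each number of a shift by 250 mm and each number of a turn by 90 degrees. A row lasts 1/10 s, in which the tool goes at most 50 mm and 8.59 degrees, less where a joint would pass 70% of its speed; a pose out of reach is approached as far as the arm can. A call with a number of a shift or a turn outside -1 to 1 is refused whole. A call with a gripper value outside its range is refused whole. The fingers move at their own pace and stop on an object; the grip force is fixed at half the most. Time passes only in rows, so rows that repeat a pose let the fingers close. It gives the time, the measured TCP pose, the force, the opening and the grip force at its end, in the units of the state.
- get_state(): the state, without advancing time (a new reading comes with each control period).
- snapshot(name): name is "side" or "top"; returns a dict with "frame" (400x640x3 uint8, red, green, blue), "vfov" (degrees; the focal length in pixels is half the picture's height over the tangent of half this angle, whatever the lens; pixels are square), "cx", "cy" (the principal point, pixels), "dist_coeffs" ([k1, k2, p1, p2, k3] as OpenCV has them; the pictures are not rectified), "R" (3x3) and "t" (3): a world point X has camera coordinates R X + t. Camera axes: x right, y down, z forward; pixel columns grow to the right and rows downward; lengths in m; the calibration is good to about 2 mm. A picture is of the moment at which its call begins. There is no depth.
- finish_job(): hands the job in; it is judged then, once.
The state is a dict: "time_s": time; "joints": joint angles; "dq": joint speeds; "effort": joint torques, N m; "eef_pos": TCP position; "tcp_rot": TCP orientation; "contact_force": force on the tool from outside, world axes, zero at the start; "wrist_torque": the same for the moment, N m; "opening": opening from 0.0 (shut) to 1.0 (fully open); "finger_force": force on a finger pad.
Only numpy, scipy, OpenCV 4.12 (cv2) and the standard library are available. Lean on these libraries where they do the work, as an engineer would, in place of code of your own. Each camera call takes 0.05 s, during which the arm holds its last target. There are 200 camera calls.

## Working session

There is one attempt and no reset: what is moved stays moved. The work goes in short steps, Python scripts to look and compute and a tool call to move; the robot and the scene stay as the last step left them, time stands still between calls to the robot, and variables do not carry over. Pictures are saved under pics/ and viewed, at most 10 in all, crops included, and the job is handed in when it is done.

Besides the shell and the picture viewer there is one more tool, called in YAML: its name, and indented under it one key for each argument. carry_out: Moves the arm, as the interface text tells. Its arguments: {"type":"object","properties":{"commands":{"type":"array","items":{"type":"array","items":{"type":"array","items":{"type":"number"}}}}},"required":["commands"]}

```bash
mkdir -p pics; python3 - <<'E'
from bench import *
import cv2,pickle
print(grip_point_offset,get_state())
for n in("top","side"):
    s=snapshot(n);pickle.dump(s,open(n+".pkl","wb"));cv2.imwrite(f"pics/{n}0.png",s["frame"][:,:,::-1]);print({k:v for k,v in s.items() if k!="frame"})
E
```

```text
0.0188 {'time_s': 0.0, 'joints': array([-1.41757194e+00,  4.91561725e-01,  1.55948566e+00, -1.49995280e-05,
        1.09167587e+00, -1.05605782e-01]), 'dq': array([-0.00053082, -0.00260869,  0.00093343, -0.00251794,  0.00133523,
        0.00113676]), 'effort': array([ 3.32728901e-03, -6.12620831e+01, -2.58172774e+01,  6.94444100e-02,
        4.82353487e-02, -7.79168226e-05]), 'eef_pos': array([ 0.15994435, -0.60392304,  0.21404793]), 'tcp_rot': array([-3.11419932e+00, -4.05300495e-01,  6.31533058e-05]), 'contact_force': array([ 0.317706  ,  0.02385002, -0.79275552]), 'wrist_torque': array([-0.01298707, -0.03589557, -0.00969805]), 'finger_force': 0.0, 'opening': 0.9994514743540025}
{'vfov': 46.128275941135364, 'cx': 325.73521114365815, 'cy': 199.79006649409408, 'dist_coeffs': array([-0.05181871,  0.        ,  0.        ,  0.        ,  0.        ]), 'R': array([[ 0.01313167, -0.99981253, -0.01422903],
       [-0.99840735, -0.01232973, -0.05505222],
       [ 0.05486646,  0.0149293 , -0.99838208]]), 't': array([-0.05473791,  0.4331778 ,  1.34992565])}
{'vfov': 45.7474408338261, 'cx': 325.2138841855665, 'cy': 209.3431344931649, 'dist_coeffs': array([-0.14519993,  0.        ,  0.        ,  0.        ,  0.        ]), 'R': array([[ 0.70515992,  0.70901183,  0.00719151],
       [ 0.52116886, -0.51140715, -0.68326111],
       [-0.48076242,  0.48555634, -0.73013871]]), 't': array([-0.26590287, -0.23581418,  1.73819994])}
```

View pics/top0.png

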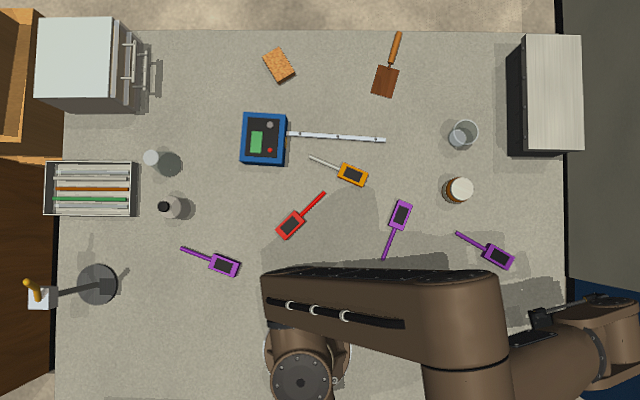

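View pics/side0.png

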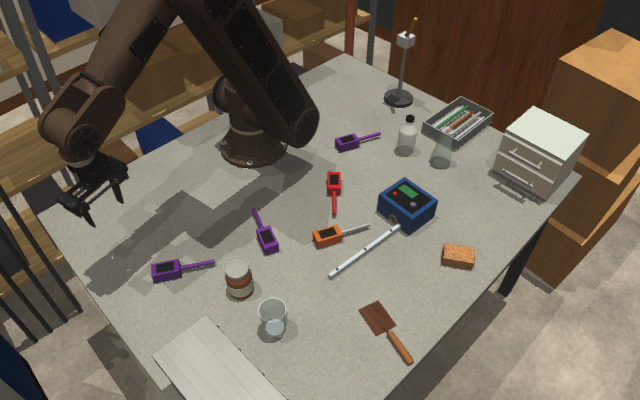

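The top view shows the orange probe's handle at about (353,175) with its steel rod tip at (310,157). The fence runs from (287,134) to (385,140) and the checker is at (263,138). The jar (458,190) and tumbler (463,133) lie to the right.

```bash
cat > h.py <<'E'
import numpy as np,cv2
def K(s):
    f=200/np.tan(np.radians(s["vfov"]/2)); return np.array([[f,0,s["cx"]],[0,f,s["cy"]],[0,0,1]])
def world(s,uv,z):
    p=cv2.undistortPoints(np.array(uv,float).reshape(-1,1,2),K(s),s["dist_coeffs"])[:,0]
    d=np.c_[p,np.ones(len(p))]@s["R"]; C=-s["R"].T@s["t"]
    return C+d*((z-C[2])/d[:,2])[:,None]
def pix(s,X):
    return cv2.projectPoints(np.array(X,float).reshape(-1,3),cv2.Rodrigues(s["R"])[0],s["t"],K(s),s["dist_coeffs"])[0][:,0]
E
python3 - <<'E'
import pickle,cv2
s=pickle.load(open("top.pkl","rb"));c=s["frame"][105:195,230:395,::-1]
cv2.imwrite("pics/c1.png",cv2.resize(c,None,fx=4.8,fy=4.8,interpolation=cv2.INTER_CUBIC))
s=pickle.load(open("side.pkl","rb"));c=s["frame"][170:285,300:445,::-1]
cv2.imwrite("pics/c2.png",cv2.resize(c,None,fx=5,fy=5,interpolation=cv2.INTER_CUBIC))
E
```

```text
(no output)
```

View pics/c1.png

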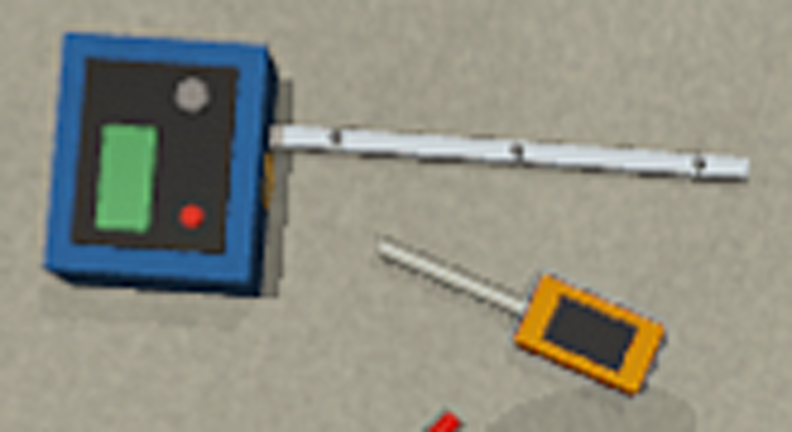

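View pics/c2.png

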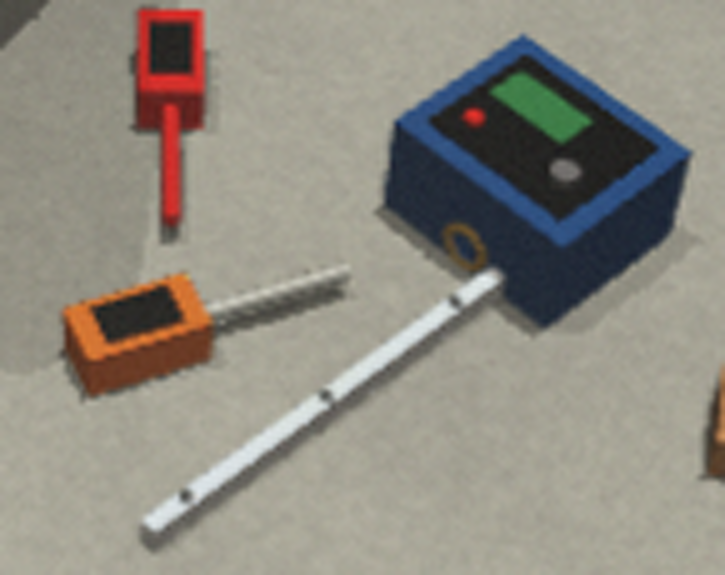

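Crop 1 shows the handle's top corners at about (543,274), (663,322), (637,390) and (517,338), the rod tip at (380,245), and the fence's guiding edge from (285,147) to (748,177). Crop 2 gives the same objects from the side, with the port ring at (465,246). I'll fit planar poses to both views.

```bash
cat > fit.py <<'E'
from h import *
import pickle
from scipy.optimize import least_squares
T=pickle.load(open("top.pkl","rb"));S=pickle.load(open("side.pkl","rb"))
ct=lambda a:(np.array(a)+.5)/4.8-.5+[230,105]
cs=lambda a:(np.array(a)+.5)/5-.5+[300,170]
def fit(L,name,x0):
    # L: list (cam, localpt, uv)
    def X(p,l): c,s=np.cos(p[2]),np.sin(p[2]); return [p[0]+c*l[0]-s*l[1],p[1]+s*l[0]+c*l[1],l[2]]
    def r(p): return np.concatenate([pix(T if c=='t' else S,X(p,l))[0]-(ct(u) if c=='t' else cs(u)) for c,l,u in L])
    o=least_squares(r,x0,loss="soft_l1"); print(name,o.x.round(4),"\n",r(o.x).reshape(-1,2).round(1).tolist()); return o.x
h=.036
P=[('t',(.022,.04,h),(543,274)),('t',(.022,-.04,h),(663,322)),('t',(-.022,-.04,h),(637,390)),('t',(-.022,.04,h),(517,338)),('t',(0,.14,.018),(380,245)),
('s',(-.022,-.04,h),(65,315)),('s',(-.022,.04,h),(185,277)),('s',(.022,.04,h),(212,322)),('s',(.022,-.04,h),(90,362)),('s',(.022,-.04,0),(88,397)),('s',(.022,.04,0),(212,357)),('s',(0,.14,.018),(350,270))]
F=[('t',(.022,-.29,.02),(748,178)),('t',(.034,-.29,.02),(748,157)),('t',(.034,-.01,.02),(285,126)),('t',(.022,-.01,.02),(285,146)),
('s',(.022,-.29,.02),(143,521)),('s',(.034,-.29,.02),(153,535)),('s',(.034,0,.02),(503,280)),('s',(.022,0,.02),(487,268)),('s',(0,0,.018),(465,246))]
for k in('t','s','ts'):
    fit([q for q in P if q[0] in k],'probe '+k,[.55,-.14,-.3]); fit([q for q in F if q[0] in k],'chk '+k,[.6,.05,0])
E
python3 fit.py
```

```text
probe t [ 0.5084 -0.1256 -0.3888] 
 [[0.1, -0.6], [0.9, 0.2], [0.4, 0.2], [-0.5, 0.2], [-0.8, -0.1]]
chk t [ 0.5995  0.0714 -0.0578] 
 [[-0.3, -0.2], [-0.0, 0.1], [0.3, 0.1], [-0.0, -0.0]]
probe s [ 0.5107 -0.1248 -0.3943] 
 [[-0.6, -1.2], [0.1, -1.1], [0.6, 0.2], [-0.2, 0.0], [0.3, 0.7], [0.1, 0.9], [-0.3, -0.0]]
chk s [ 0.6029  0.0691 -0.0556] 
 [[-0.7, 0.3], [0.2, 0.1], [0.3, -0.6], [0.6, -0.4], [-0.3, 0.4]]
probe ts [ 0.5096 -0.125  -0.3901] 
 [[-0.1, -1.0], [0.7, -0.1], [0.1, -0.2], [-0.7, -0.3], [-1.0, -0.6], [-0.9, -1.3], [-0.3, -1.3], [0.2, -0.0], [-0.4, -0.1], [0.0, 0.5], [-0.2, 0.7], [-0.7, -0.3]]
chk ts [ 0.601   0.0706 -0.0565] 
 [[-0.0, -0.8], [0.2, -0.5], [0.6, -0.4], [0.2, -0.5], [-0.9, -0.5], [-0.0, -0.7], [0.1, -1.2], [0.4, -1.0], [-0.5, -0.1]]
```

Both views agree to about 3 mm. The probe's origin is at (0.5095, -0.125) with yaw -0.390, and the port is at (0.601, 0.0705) with yaw -0.0565. Now moving above the probe.

carry_out:
  commands:
    - [[0.7,0.96,0,0,0,0.587,1],[0.7,0.96,0,0,0,0.587,1],[0.7,0.96,0,0,0,0.587,1],[0.7,0.96,0,0,0,0.587,1],[0.7,0.96,0,0,0,0.587,1],[0.7,0.96,0,0,0,0.587,1],[0.7,0.96,0,0,0,0.587,1],[0.7,0.96,0,0,0,0.587,1]]

```text
time_s: 0.9
eef_pos: [0.3355, -0.3636, 0.2147]
tcp_rot: [2.608, 1.751, -0.0]
contact_force: [0.5, 0.7, 0.2]
opening: 1.0
finger_force: 0.0
```

carry_out:
  commands:
    - [[0.7,0.96,-0.2,0,0,0,1],[0.7,0.96,-0.2,0,0,0,1],[0.7,0.96,-0.2,0,0,0,1],[0.7,0.96,-0.2,0,0,0,1],[0.7,0.96,-0.2,0,0,0,1],[0.7,0.96,-0.2,0,0,0,1],[0.7,0.96,-0.2,0,0,0,1],[0.7,0.96,-0.2,0,0,0,1],[0.7,0.96,-0.2,0,0,0,1]]

```text
time_s: 1.8
eef_pos: [0.5095, -0.1257, 0.1646]
tcp_rot: [2.612, 1.746, -0.0]
contact_force: [-0.0, -0.6, -0.2]
opening: 1.004
finger_force: 0.0
```

carry_out:
  commands:
    - [[0,0,-0.25,0,0,0,1],[0,0,-0.45,0,0,0,1],[0,0,-0.54,0,0,0,1],[0,0,-0.556,0,0,0,1],[0,0,-0.556,0,0,0,1]]

```text
time_s: 2.3
eef_pos: [0.5096, -0.1255, 0.0259]
tcp_rot: [-2.611, -1.746, 0.001]
contact_force: [-0.5, 0.1, 0.2]
opening: 1.001
finger_force: 0.0
```

carry_out:
  commands:
    - [[0,0,0,0,0,0,0.3],[0,0,0,0,0,0,0.3],[0,0,0,0,0,0,0.3],[0,0,0,0,0,0,0.3],[0,0,0,0,0,0,0.3],[0,0,0,0,0,0,0.3],[0,0,0,0,0,0,0.3],[0,0,0,0,0,0,0.3]]

```text
time_s: 3.1
eef_pos: [0.5098, -0.1241, 0.0257]
tcp_rot: [-2.609, -1.749, 0.0]
contact_force: [-1.1, 0.8, 2.3]
opening: 0.459
finger_force: 30.0
```

carry_out:
  commands:
    - [[0,0,0,0,0,0.07,0.3],[0,0,0,0,0,0.14,0.3],[0,0,0,0,0,0.2125,0.3],[0.05,0.02,0,0,0,0.2125,0.3],[0.11,0.04,0,0,0,0.2125,0.3],[0.17,0.06,0,0,0,0.2125,0.3],[0.23,0.08,0,0,0,0.2125,0.3],[0.286,0.1,0,0,0,0.2125,0.3],[0.286,0.1,0,0,0,0.2125,0.3],[0.286,0.1,0,0,0,0.2125,0.3]]

```text
time_s: 4.1
eef_pos: [0.5818, -0.0991, 0.0257]
tcp_rot: [2.282, 2.157, 0.001]
contact_force: [2.6, 0.9, 0.8]
opening: 0.462
finger_force: 30.0
```

```bash
python3 - <<'E'
from bench import *
import cv2,pickle,numpy as np
out=[]
for n,(a,b,c,d) in {"top":(105,195,230,395),"side":(170,285,300,445)}.items():
    s=snapshot(n);pickle.dump(s,open(n+"1.pkl","wb"));f=s["frame"][a:b,c:d,::-1];out.append(cv2.resize(f,(560,int(560*f.shape[0]/f.shape[1])),interpolation=cv2.INTER_CUBIC))
cv2.imwrite("pics/s1.png",cv2.resize(np.vstack(out),None,fx=.79,fy=.79))
cv2.imwrite("pics/t1.png",cv2.resize(s["frame"][170:285,300:445,::-1],None,fx=5,fy=5,interpolation=cv2.INTER_CUBIC))
E
```

```text
(no output)
```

View pics/s1.png

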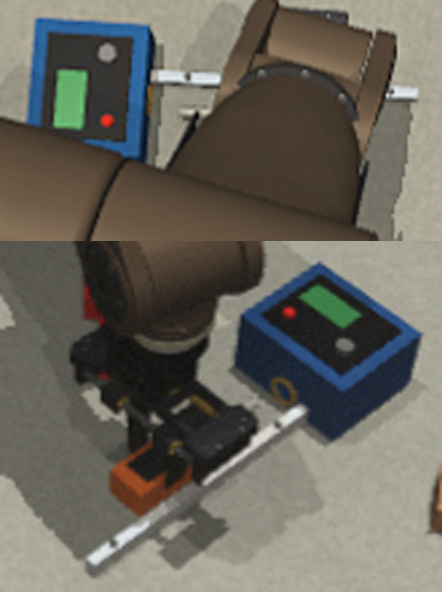

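The probe is gripped and straight beside the fence, and the rod shows just short of the port at (185,113) in the upper half. Now feeling for the fence.

carry_out:
  commands:
    - [[0.012,-0.0007,0,0,0,0,0.3],[0.024,-0.0014,0,0,0,0,0.3],[0.024,-0.0014,0,0,0,0,0.3],[0.024,-0.0014,0,0,0,0,0.3]]

```text
time_s: 4.6
eef_pos: [0.5862, -0.0996, 0.0257]
tcp_rot: [-2.282, -2.157, 0.002]
contact_force: [-3.5, -0.4, 5.1]
opening: 0.462
finger_force: 30.0
```

carry_out:
  commands:
    - [[0.004,-0.0002,0,0,0,0,0.3],[0.008,-0.0005,0,0,0,0,0.3],[0.008,-0.0005,0,0,0,0,0.3]]

```text
time_s: 4.9
eef_pos: [0.5879, -0.0997, 0.0257]
tcp_rot: [-2.282, -2.156, 0.003]
contact_force: [-5.2, 0.9, 5.6]
opening: 0.458
finger_force: 30.0
```

carry_out:
  commands:
    - [[0.004,-0.0002,0,0,0,0,0.3],[0.004,-0.0002,0,0,0,0,0.3],[0.004,-0.0002,0,0,0,0,0.3]]

```text
time_s: 5.2
eef_pos: [0.5889, -0.0998, 0.0257]
tcp_rot: [-2.282, -2.156, 0.003]
contact_force: [-5.5, -0.0, 6.2]
opening: 0.46
finger_force: 30.0
```

carry_out:
  commands:
    - [[0.004,-0.0002,0,0,0,0,0.3],[0.004,-0.0002,0,0,0,0,0.3],[0.004,-0.0002,0,0,0,0,0.3]]

```text
time_s: 5.5
eef_pos: [0.5898, -0.0998, 0.0257]
tcp_rot: [-2.282, -2.156, 0.003]
contact_force: [-6.5, -0.1, 6.3]
opening: 0.46
finger_force: 30.0
```

carry_out:
  commands:
    - [[0.004,-0.0002,0,0,0,0,0.3],[0.004,-0.0002,0,0,0,0,0.3],[0.004,-0.0002,0,0,0,0,0.3]]

```text
time_s: 5.8
eef_pos: [0.5909, -0.0999, 0.0257]
tcp_rot: [-2.282, -2.156, 0.003]
contact_force: [-5.8, 0.5, 5.7]
opening: 0.459
finger_force: 30.0
```

carry_out:
  commands:
    - [[0.004,-0.0002,0,0,0,0,0.3],[0.004,-0.0002,0,0,0,0,0.3],[0.004,-0.0002,0,0,0,0,0.3]]

```text
time_s: 6.1
eef_pos: [0.5914, -0.0999, 0.0257]
tcp_rot: [-2.281, -2.156, 0.004]
contact_force: [-7.1, 0.4, 7.7]
opening: 0.462
finger_force: 30.0
```

carry_out:
  commands:
    - [[0.004,-0.0002,0,0,0,0,0.3],[0.004,-0.0002,0,0,0,0,0.3],[0.004,-0.0002,0,0,0,0,0.3]]

```text
time_s: 6.4
eef_pos: [0.5914, -0.0999, 0.0257]
tcp_rot: [-2.279, -2.155, 0.006]
contact_force: [-11.8, -0.6, 11.8]
opening: 0.457
finger_force: 30.0
```

Fence contact is felt at x = 0.5914, where it was predicted. I'll ease off slightly and advance along the fence.

carry_out:
  commands:
    - [[-0.003,0,0,0,0,0,0.3],[-0.002,0.02,0,0,0,0,0.3],[-0.001,0.04,0,0,0,0,0.3],[0.0005,0.06,0,0,0,0,0.3],[0.0015,0.08,0,0,0,0,0.3],[0.0027,0.1,0,0,0,0,0.3]]

```text
time_s: 7.0
eef_pos: [0.5929, -0.0763, 0.0257]
tcp_rot: [-2.281, -2.157, 0.006]
contact_force: [-10.6, -10.4, 8.1]
opening: 0.461
finger_force: 30.0
```

carry_out:
  commands:
    - [[0.0006,0.01,0,0,0,0,0.3],[0.0011,0.02,0,0,0,0,0.3],[0.0017,0.03,0,0,0,0,0.3],[0.0022,0.04,0,0,0,0,0.3],[0.0028,0.05,0,0,0,0,0.3],[0.0034,0.06,0,0,0,0,0.3]]

```text
time_s: 7.6
eef_pos: [0.5937, -0.0613, 0.0257]
tcp_rot: [-2.281, -2.157, 0.006]
contact_force: [-9.7, -11.2, 8.7]
opening: 0.462
finger_force: 30.0
```

carry_out:
  commands:
    - [[-0.003,0,0.003,0,0,0,0.3],[-0.0025,0.01,0.003,0,0,0,0.3],[-0.002,0.02,0.003,0,0,0,0.3],[-0.0013,0.03,0.003,0,0,0,0.3],[-0.0007,0.04,0.003,0,0,0,0.3],[-0.0002,0.05,0.003,0,0,0,0.3],[0.0004,0.06,0.003,0,0,0,0.3]]

```text
time_s: 8.3
eef_pos: [0.5948, -0.0448, 0.0258]
tcp_rot: [-2.281, -2.157, 0.003]
contact_force: [-4.9, -3.7, -1.5]
opening: 0.459
finger_force: 30.0
```

```bash
python3 - <<'E'
from bench import *
import cv2,pickle
s=snapshot("side");pickle.dump(s,open("side2.pkl","wb"))
cv2.imwrite("pics/s2.png",cv2.resize(s["frame"][170:285,300:445,::-1],None,fx=5,fy=5,interpolation=cv2.INTER_CUBIC))
E
```

```text
(no output)
```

View pics/s2.png

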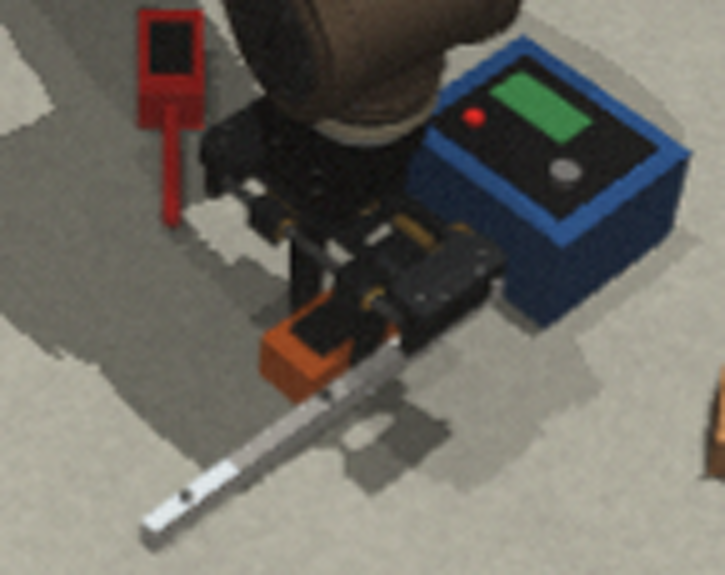

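The handle is flush beside the fence. Its rear top corners are at about (262,348) and (300,376) in the crop. I'll check for slip.

```bash
python3 - <<'E'
from h import *
import pickle
s=pickle.load(open("side2.pkl","rb"))
c=np.array([.6015,.0703]);a=-.0565;R=np.array([[np.cos(a),-np.sin(a)],[np.sin(a),np.cos(a)]])
print("tcp in chk",R.T@(np.array([.5948,-.0448])-c))
for u,z in(((262,348),.036),((300,376),.036),((299,401),0)):
    w=world(s,[(np.array(u)+.5)/5-.5+[300,170]],z)[0];print(w.round(4),(R.T@(w[:2]-c)).round(4))
E
```

```text
tcp in chk [-0.00018962 -0.11529468]
[ 0.5791 -0.0904  0.036 ] [-0.0133 -0.1617]
[ 0.609  -0.0901  0.036 ] [ 0.0165 -0.1597]
[ 0.6034 -0.0816  0.    ] [ 0.0105 -0.1516]
```

carry_out:
  commands:
    - [[0.0005,0.01,0,0,0,0,0.3],[0.001,0.02,0,0,0,0,0.3],[0.0016,0.03,0,0,0,0,0.3],[0.0022,0.04,0,0,0,0,0.3],[0.0028,0.05,0,0,0,0,0.3],[0.0034,0.06,0,0,0,0,0.3],[0.004,0.07,0,0,0,0,0.3],[0.004,0.07,0,0,0,0,0.3]]

```text
time_s: 9.15
eef_pos: [0.5958, -0.0269, 0.0258]
tcp_rot: [-2.281, -2.157, 0.003]
contact_force: [-4.7, -0.0, -2.1]
opening: 0.456
finger_force: 30.0
```

carry_out:
  commands:
    - [[0.0003,0.004,0,0,0,0,0.3],[0.0005,0.008,0,0,0,0,0.3],[0.0005,0.008,0,0,0,0,0.3]]

```text
time_s: 9.45
eef_pos: [0.5959, -0.0252, 0.0258]
tcp_rot: [-2.281, -2.157, 0.003]
contact_force: [-5.0, -1.9, -2.7]
opening: 0.459
finger_force: 30.0
```

carry_out:
  commands:
    - [[0.0003,0.004,0,0,0,0,0.3],[0.0005,0.008,0,0,0,0,0.3],[0.0005,0.008,0,0,0,0,0.3]]

```text
time_s: 9.75
eef_pos: [0.596, -0.0232, 0.0258]
tcp_rot: [-2.281, -2.157, 0.003]
contact_force: [-5.8, -2.1, -2.9]
opening: 0.458
finger_force: 30.0
```

carry_out:
  commands:
    - [[0.0003,0.004,0,0,0,0,0.3],[0.0005,0.008,0,0,0,0,0.3],[0.0005,0.008,0,0,0,0,0.3]]

```text
time_s: 10.05
eef_pos: [0.5962, -0.0213, 0.0258]
tcp_rot: [-2.281, -2.157, 0.003]
contact_force: [-5.4, -1.7, -2.9]
opening: 0.461
finger_force: 30.0
```

carry_out:
  commands:
    - [[0.0003,0.004,0,0,0,0,0.3],[0.0005,0.008,0,0,0,0,0.3],[0.0005,0.008,0,0,0,0,0.3]]

```text
time_s: 10.35
eef_pos: [0.5963, -0.0193, 0.0258]
tcp_rot: [-2.281, -2.157, 0.003]
contact_force: [-5.7, -2.7, -2.1]
opening: 0.462
finger_force: 30.0
```

carry_out:
  commands:
    - [[0.0003,0.004,0,0,0,0,0.3],[0.0005,0.008,0,0,0,0,0.3],[0.0005,0.008,0,0,0,0,0.3]]

```text
time_s: 10.65
eef_pos: [0.5964, -0.0172, 0.0258]
tcp_rot: [-2.281, -2.157, 0.003]
contact_force: [-6.1, -2.3, -2.7]
opening: 0.456
finger_force: 30.0
```

carry_out:
  commands:
    - [[0.0003,0.004,0,0,0,0,0.3],[0.0005,0.008,0,0,0,0,0.3],[0.0005,0.008,0,0,0,0,0.3]]

```text
time_s: 10.95
eef_pos: [0.5965, -0.0153, 0.0258]
tcp_rot: [-2.281, -2.157, 0.003]
contact_force: [-4.2, -2.3, -1.8]
opening: 0.464
finger_force: 30.0
```

carry_out:
  commands:
    - [[0.0003,0.004,0,0,0,0,0.3],[0.0005,0.008,0,0,0,0,0.3],[0.0005,0.008,0,0,0,0,0.3]]

```text
time_s: 11.25
eef_pos: [0.5966, -0.0133, 0.0258]
tcp_rot: [-2.281, -2.157, 0.003]
contact_force: [-5.4, -1.6, -1.8]
opening: 0.461
finger_force: 30.0
```

carry_out:
  commands:
    - [[0.0003,0.004,0,0,0,0,0.3],[0.0005,0.008,0,0,0,0,0.3],[0.0005,0.008,0,0,0,0,0.3]]

```text
time_s: 11.55
eef_pos: [0.5967, -0.0113, 0.0258]
tcp_rot: [-2.281, -2.157, 0.004]
contact_force: [-5.1, -2.1, -1.7]
opening: 0.462
finger_force: 30.0
```

carry_out:
  commands:
    - [[0.0003,0.004,0,0,0,0,0.3],[0.0005,0.008,0,0,0,0,0.3],[0.0005,0.008,0,0,0,0,0.3]]

```text
time_s: 11.85
eef_pos: [0.5969, -0.01, 0.0258]
tcp_rot: [-2.281, -2.158, 0.004]
contact_force: [-6.5, -7.7, -0.7]
opening: 0.464
finger_force: 30.0
```

carry_out:
  commands:
    - [[0.0003,0.004,0,0,0,0,0.3],[0.0005,0.008,0,0,0,0,0.3],[0.0005,0.008,0,0,0,0,0.3]]

```text
time_s: 12.15
eef_pos: [0.597, -0.0083, 0.0258]
tcp_rot: [-2.281, -2.158, 0.005]
contact_force: [-6.2, -10.3, -1.8]
opening: 0.456
finger_force: 30.0
```

carry_out:
  commands:
    - [[0.0003,0.004,0,0,0,0,0.3],[0.0005,0.008,0,0,0,0,0.3],[0.0005,0.008,0,0,0,0,0.3]]

```text
time_s: 12.45
eef_pos: [0.5971, -0.0063, 0.0258]
tcp_rot: [-2.281, -2.158, 0.005]
contact_force: [-6.5, -10.2, -2.4]
opening: 0.461
finger_force: 30.0
```

The contact was felt at y ≈ -0.010, where the force rose by about 8 N and then held steady, so it is sliding. About 3.7 mm is pushed so far, so I'll go 2.4 mm more.

carry_out:
  commands:
    - [[0.0003,0.005,0,0,0,0,0.3],[0.0006,0.0096,0,0,0,0,0.3],[0.0006,0.0096,0,0,0,0,0.3]]

```text
time_s: 12.75
eef_pos: [0.5972, -0.0039, 0.0259]
tcp_rot: [-2.281, -2.158, 0.005]
contact_force: [-7.8, -10.7, -1.1]
opening: 0.462
finger_force: 30.0
```

carry_out:
  commands:
    - [[-0.002,0,0,0,0,0,0.3],[-0.002,0,0,0,0,0,0.3]]

```text
time_s: 12.95
eef_pos: [0.5972, -0.0039, 0.0259]
tcp_rot: [-2.282, -2.158, 0.003]
contact_force: [-4.2, -9.6, -2.9]
opening: 0.461
finger_force: 30.0
```

carry_out:
  commands:
    - [[0,0,0,0,0,0,0.6],[0,0,0,0,0,0,0.7],[0,0,0,0,0,0,0.75],[0,0,0,0,0,0,0.75],[0,0,0,0,0,0,0.75]]

```text
time_s: 13.45
eef_pos: [0.5983, -0.0029, 0.0265]
tcp_rot: [2.283, 2.158, 0.001]
contact_force: [0.7, -0.8, -0.1]
opening: 0.74
finger_force: 0.0
```

carry_out:
  commands:
    - [[0,0,0.1,0,0,0,0.75],[0,0,0.3,0,0,0,0.75],[0,0,0.5,0,0,0,0.75],[0,0,0.7,0,0,0,0.75],[0,-0.2,0.8,0,0,0,0.75],[-0.2,-0.4,0.8,0,0,0,0.75],[-0.4,-0.6,0.8,0,0,0,0.75],[-0.5,-0.8,0.8,0,0,0,0.75],[-0.6,-1,0.8,0,0,0,0.75],[-0.6,-1,0.8,0,0,0,0.75]]

```text
time_s: 14.45
eef_pos: [0.4497, -0.2495, 0.2268]
tcp_rot: [2.282, 2.158, 0.0]
contact_force: [0.8, -0.8, -0.1]
opening: 0.748
finger_force: 0.0
```

```bash
python3 - <<'E'
from bench import *
import cv2,pickle,numpy as np
out=[]
for n,(a,b,c,d) in {"top":(105,195,230,395),"side":(170,285,300,445)}.items():
    s=snapshot(n);pickle.dump(s,open(n+"3.pkl","wb"));f=s["frame"][a:b,c:d,::-1];out.append(cv2.resize(f,(400,int(400*f.shape[0]/f.shape[1])),interpolation=cv2.INTER_CUBIC))
cv2.imwrite("pics/s3.png",np.vstack(out))
E
```

```text
(no output)
```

View pics/s3.png

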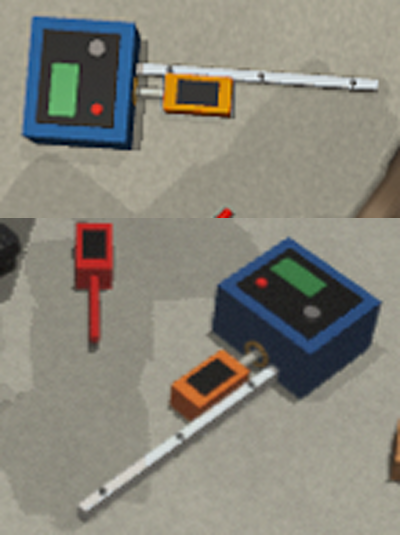

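The top view shows the handle straight against the fence, from column 164 to 232, with the rod in the port. I'll do a last numeric check against the gripper's reading.

```bash
python3 - <<'E'
from h import *
import pickle
s=pickle.load(open("top3.pkl","rb"))
c=np.array([.6015,.0703]);a=-.0565;R=np.array([[np.cos(a),-np.sin(a)],[np.sin(a),np.cos(a)]])
print(R.T@(np.array([.5972,-.0039])-c))
for u in((165,92),(233,96)):
    w=world(s,[(np.array(u)+.5)/2.424-.5+[230,105]],.036)[0];print((R.T@(w[:2]-c)).round(4))
E
```

```text
[-0.00010307 -0.07432442]
[-0.0036 -0.0377]
[-0.003  -0.1184]
```

Camera and gripper still differ by about the same amount as before contact, so the probe did not slip. Handing in.

```bash
python3 -c "
from bench import *
print(finish_job())"
```

```text
the job is handed in; nothing more can be done
None
```

I plugged the orange probe into the checker's port and handed the job in. Its handle is flush on the fence and the contact is pushed back an estimated 6–7 mm, judged from the force rise and arm travel. The probe is released, the arm is clear, the glassware was never approached, and no verdict was returned.

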